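# Hover the offcut over the glue-up nest

## Task

Grip the small pale wood offcut that lies near the front of the workbench, right of the saw table, lightly (it is soft: no more than about 20 N on each finger), lift it clear over the row of things on the saw table (jar, wood block, cup) and bring it above the recess of the plywood nest. Stop with it level, centred on the recess and turned the same way, hovering about 2 cm above the nest, without ever touching the nest, and finish while still holding it there so that I can check the fit by eye. Leave everything else where it is.

Things in the scene. Friction and masses are not known exactly. Their poses are not given: they have to be found in the camera images.
- offcut: the piece to carry: small flat offcut of pale wood, 38 mm (its x) by 115 mm (its y) by 19 mm tall (its z), a plain rectangular bar, 35 to 75 g; origin at the centre of its underside. It lies flat on the workbench (z = 0), near its front, to the right of the saw table. A grip of 8 N on each finger holds it firmly
- nest: glue-up nest fixed on the saw table (whose top is 3 mm above the workbench), left of the row: plywood base 112 (its x) by 190 (its y) by 9 mm with four wooden rails (light along the long sides, each with a gap in the middle, dark at the ends) up to 24 mm above the table, round a recess 46 mm (its x) by 123 mm (its y) and 15 mm deep; origin at the centre of its underside, z up
- nest_mouth (a point): centre of the recess of the nest, level with the top of its rails (24 mm above the table); axes as those of the nest, y along the recess
- jar: glass jar with a grey screw lid, 62 mm across, 80 mm tall, standing at the near or far end of the row; origin at the centre of its underside
- block: dark weathered wood block, 60 (its x) by 150 (its y) by 45 mm tall, in the middle of the row with its length pointing away from the robot; origin at the centre of its underside; the row (jar, block, cup) stands along the right edge of the saw table
- cup: blue plastic cup, 71 mm across, 88 mm tall, standing at the other end of the row from the jar; light; origin at the centre of its underside
- push_stick: flat wooden push stick, 63 x 290 x 12 mm, lying on the saw table at its left edge; bystander; origin at the centre of its underside

How it is judged:
By the outcome, as a careful person would: the job done as asked, in the order asked, and still so for the second after the job is handed in, while the arm keeps its last pose, push and grip.
It also fails if it takes over 48 s, if anything falls off the work surface, if the arm or the gripper's body presses on something with over 40 N, if the wrist force passes 120 N, or if a joint passes its speed limit or range.

## Robot

A 6-joint arm with a two-finger parallel gripper is mounted at the origin on a cart in front of the work surface, level with it; the furniture and walls round the work are solid. World frame = base frame: x ahead of the robot, y to its left, z up, the work surface at z = 0. Lengths are in m, angles in rad, forces in N, time in s.
With the tool pointing down it reaches from about 0.35 to 0.775 m from the base axis. Payload 5.5 kg.
Tool frame: the origin (TCP) lies between the finger pads; the fingertips stand 22 mm ahead of it and the grasp point (between the pads) lies 3 mm ahead of it; z points along the fingers, y is the line along which they close (so a half turn about z gives the same grasp; the last joint's range is limited). The gripper opens to 85 mm and grips with 20 to 120 N. Pads are 22 mm wide; open, the fingers measure 114 mm over their backs; the gripper's body (76 mm by 85 mm) begins 54 mm behind the grasp point. The pads swing forward as they close: fully open they stand 13 mm farther back than shut.
Start: joints at [-1.253, 0.313, 0.046, 1.304, 0, 1.431], TCP at [0.254, -0.516, 0.253] pointing down, gripper open.
Joint ranges: [-2.76, 2.76], [-0.86, 1.69], [-1.03, 1.26], [-2.2, 2.34], [-1.47, 1.5], [-3.14, 3.14]. Speed limits (rad/s): [2.57, 2.57, 3.14, 3.14, 3.14, 3.14].

## Interface

Orientations are given as a unit quaternion [w, x, y, z].
In Python, from workcell import env, eyes gives the robot as it stands (env), with the cameras (eyes).
- The arm moves only by the tool creep_tool, called in YAML: its name, and indented under it one key for each argument. Schema: {"type":"object","properties":{"increments":{"type":"array","items":{"type":"array","items":{"type":"array","items":{"type":"number"},"minItems":6,"maxItems":6},"minItems":1,"maxItems":8},"minItems":1,"maxItems":1},"finger_gap":{"type":"number"},"clamp_n":{"type":"number"},"only":{"type":"string"},"quiet":{"type":"boolean"},"lines":{"type":"string"}},"required":["increments"],"additionalProperties":false}. increments is a list that holds a single list of rows (three levels of brackets), with 1 to 8 rows, each of 6 numbers: dx, dy, dz in parts of the range, where 1.0 means 75 cm, then a rotation vector rx, ry, rz in fractions of the full range, 1 being 180 degrees; each row is the pose to reach, as a shift and turn from the pose commanded when the call began, along the tool's axes at that moment; what a row does not reach only later rows make up. A row lasts 1/8 s, in which the tool goes at most 0.0625 m and 0.188 rad, less where a joint would pass 70% of its speed; a pose out of reach is approached as far as the arm can. finger_gap is the finger opening in m, set as the call begins (left out keeps the last). The fingers move at their own pace and stop on an object; clamp_n is the grip in N (left out, the last holds). Time passes only in rows, so rows that do not move let the fingers close. The tool returns the time, the measured TCP pose, the force, the opening and the grip force at its end. only (a regular expression) keeps the lines of the reply that match it, lines (a string "A,B") keeps lines A to B, and quiet returns only ok. No shift or turn number may pass 1 either way. Input that does not fit is refused with a message, and nothing moves.
- env.get_state(): the state, without advancing time (a new reading comes with each control period).
- eyes.read_camera(name): name is "scene" or "top" or "wrist"; returns a dict with "image" (420x560x3 uint8, red, green, blue), "K" (3x3 intrinsics, pixels), "R" (3x3) and "t" (3): a world point X has camera coordinates R X + t. Camera axes: x right, y down, z forward; pixel columns grow to the right and rows downward; lengths in m; the calibration is good to about 2 mm. The wrist camera is an equidistant fisheye: a pixel r from the principal point sees the ray r / f radians off the axis. A picture is of the moment at which its call begins. There is no depth.
- env.hand_in(): hands the job in; it is judged then, once.
The state is a dict: "clock": time; "joint_pos": joint angles; "qvel": joint speeds; "tau": joint torques, N m; "tcp_pos": TCP position; "orientation": TCP orientation; "wrist_force": force on the tool from outside, world axes, zero at the start; "ft_torque": the same for the moment, N m; "finger_gap": finger opening in m; "grip_force": force on a finger pad.
Only numpy, scipy, OpenCV 4.12 (cv2) and the standard library are available. Lean on these libraries where they do the work, as an engineer would, in place of code of your own. Each camera call takes 0.05 s, during which the arm holds its last target. There are 200 camera calls.

## Working session

There is one attempt and no reset: what is moved stays moved. The work goes in short steps, Python scripts to look and compute and a tool call to move; the robot and the scene stay as the last step left them, time stands still between calls to the robot, and variables do not carry over. Pictures are saved under pics/ and viewed, at most 10 in all, crops included, and the job is handed in when it is done.

```bash
mkdir -p pics; ls; python3 - <<'E'
from workcell import env, eyes
import cv2,pickle
d={}
for n in("scene","top"):
    c=eyes.read_camera(n);d[n]=c
    cv2.imwrite(f"pics/{n}0.png",c["image"][:,:,::-1])
    print(n,c["K"],c["R"],c["t"])
pickle.dump(d,open("c0.pkl","wb"))
print(env.get_state())
E
```

```text
pics
workcell.py
scene [[527.24364242   0.         271.4934961 ]
 [  0.         527.24364242 203.99053024]
 [  0.           0.           1.        ]] [[-0.64944005 -0.76016891 -0.01925737]
 [-0.56166906  0.49661822 -0.66173878]
 [ 0.51259681 -0.4189434  -0.74948712]] [0.42754724 0.32436597 1.21257407]
top [[439.6298478    0.         272.86317414]
 [  0.         439.6298478  212.27067601]
 [  0.           0.           1.        ]] [[-0.00212636 -0.9999531  -0.00944908]
 [-0.99447159  0.00310653 -0.10496001]
 [ 0.10498444  0.00917366 -0.99443155]] [0.03347859 0.56983244 1.1778906 ]
{'clock': 0.1, 'joint_pos': array([-1.25259487e+00,  3.13945036e-01,  4.50876563e-02,  1.30360809e+00,
       -3.33582653e-05,  1.43117324e+00]), 'qvel': array([-0.00064811, -0.00357454,  0.00296406,  0.00130938, -0.00055242,
        0.00115896]), 'tau': array([ 1.62269465e-03, -4.81724560e+01,  2.99245226e+01,  1.26945076e-02,
       -2.39934598e-04,  1.33210158e-06]), 'tcp_pos': array([ 0.25398517, -0.51538999,  0.25248477]), 'orientation': array([-8.29757645e-04,  9.73913454e-01,  2.26918239e-01, -9.10317430e-05]), 'wrist_force': array([-0.03447681, -0.31975222, -0.05458094]), 'ft_torque': array([-0.02204301,  0.03867896, -0.00884461]), 'grip_force': 0.0, 'finger_gap': 0.08559493089229324}
```

View pics/top0.png

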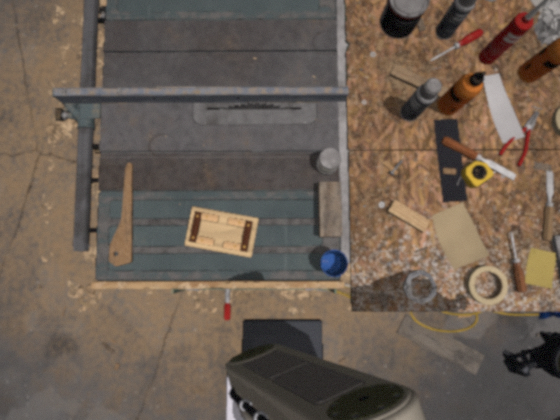

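View pics/scene0.png

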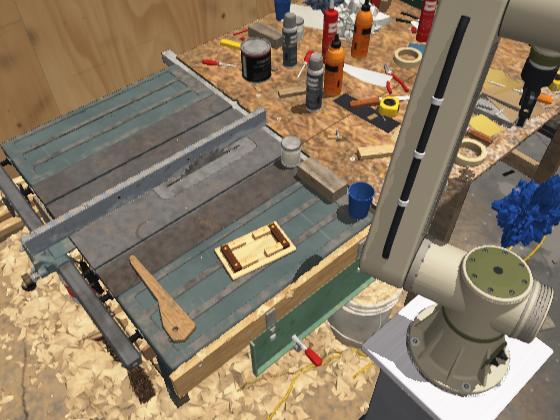

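Top view: nest at about (222,232), offcut at (409,216), cup (333,262), block (330,207), jar (328,160). The scene view agrees. Next I'll zoom in and measure.

```bash
cat > h.py <<'E'
import numpy as np,cv2
def ray(c,p,z):
    "cast pinhole pixels p (N,2) onto plane z"
    p=np.atleast_2d(p).astype(float)
    d=np.c_[p,np.ones(len(p))]@np.linalg.inv(c["K"]).T@c["R"]
    o=-c["R"].T@c["t"]
    return o+d*((z-o[2])/d[:,2])[:,None]
def proj(c,X):
    q=(np.atleast_2d(X)@c["R"].T+c["t"])@c["K"].T
    return q[:,:2]/q[:,2:]
E
python3 - <<'E'
import pickle,cv2,numpy as np
from h import *
d=pickle.load(open("c0.pkl","rb"));I=d["top"]["image"]
a=cv2.resize(I[190:245,375:455],None,fx=5,fy=5,interpolation=cv2.INTER_NEAREST)
b=cv2.resize(I[197:267,175:270],None,fx=4,fy=4,interpolation=cv2.INTER_NEAREST)
s=cv2.resize(d["scene"]["image"][215:285,208:302],None,fx=4,fy=4,interpolation=cv2.INTER_NEAREST)
out=np.zeros((575,790,3),np.uint8);out[:275,:400]=a;out[:280,405:785]=b;out[290:570,:376]=s
s2=cv2.resize(d["scene"]["image"][130:170,340:405],None,fx=6,fy=6,interpolation=cv2.INTER_NEAREST)
out[290:530,390:780]=s2
cv2.imwrite("pics/z.png",out[:,:,::-1])
h=cv2.cvtColor(I,cv2.COLOR_RGB2HSV)
for n,p in(("offcut",(409,212)),("sheet",(458,235)),("bench",(380,240)),("nestrail",(222,212)),("table",(160,220))):print(n,h[p[1]-1:p[1]+2,p[0]-1:p[0]+2].reshape(-1,3).mean(0))
E
```

```text
offcut [ 15.55555556  95.66666667 190.        ]
sheet [ 18.22222222  78.11111111 169.44444444]
bench [ 13.22222222  90.11111111 151.11111111]
nestrail [ 17.          77.66666667 163.77777778]
table [47.55555556 14.55555556 83.22222222]
```

View pics/z.png

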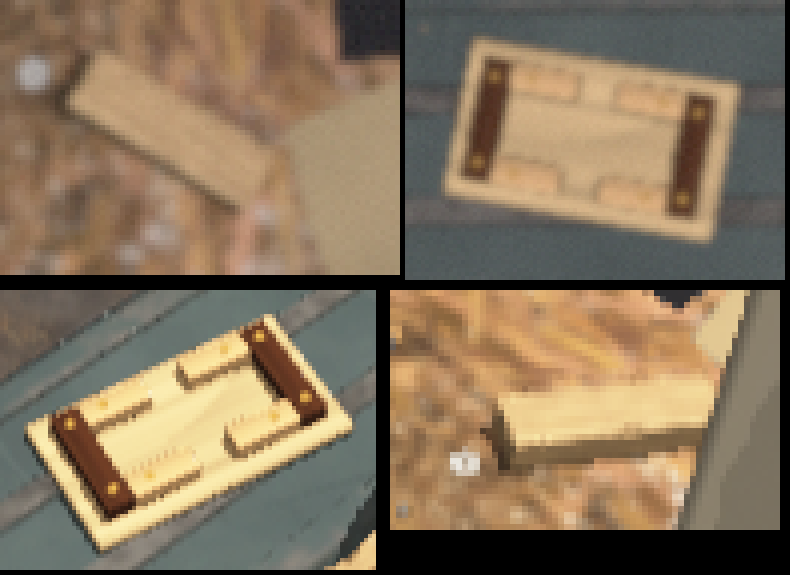

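The crops show the offcut top's corners near crop (95,52), (70,103), (240,207) and (278,150). The nest's base and its two dark end rails show up clearly in both views. Now I'll mask them and cast rays.

```bash
python3 - <<'E'
import pickle,cv2,numpy as np
from h import *
d=pickle.load(open("c0.pkl","rb"))
def rect(P):
    c,s,a=cv2.minAreaRect((P[:,:2]*1000).astype(np.float32));
    return np.round(c,1),np.round(s,1),round(a,1)
for n,(x0,y0,x1,y1) in(("top",(175,197,270,267)),("scene",(208,215,302,285))):
    c=d[n];h=cv2.cvtColor(c["image"],cv2.COLOR_RGB2HSV);roi=np.zeros(h.shape[:2],np.uint8);roi[y0:y1,x0:x1]=1
    def blobs(m,k):
        cs,_=cv2.findContours(m,cv2.RETR_EXTERNAL,cv2.CHAIN_APPROX_NONE);return sorted(cs,key=cv2.contourArea)[::-1][:k]
    warm=((h[...,0]<25)&(h[...,1]>60)).astype(np.uint8)*roi
    b=blobs(warm,1)[0][:,0];print(n,"base",rect(ray(c,b,.012)))
    dark=((h[...,0]<22)&(h[...,1]>100)&(h[...,2]<110)).astype(np.uint8)*roi
    R=[rect(ray(c,q[:,0],.027)) for q in blobs(dark,2)];print(R,"mid",(R[0][0]+R[1][0])/2, np.degrees(np.arctan2(*(R[0][0]-R[1][0])[::-1])))
c=d["top"]
p=375+np.array([[95,52],[70,100],[240,207],[278,150]])/5.-.5;p[:,1]-=375-190
P=ray(c,p,.019);print(P.round(4),rect(P))
# row things
for n,q,z in(("jar",(328,155),.083),("cup",(334,261),.091),("block",(329,206),.048)):print(n,ray(c,[q],z).round(3))
E
```

```text
top base (array([518.5, 176.3]), array([192.8, 113.8]), 79.7)
[(array([506.7, 106.4]), array([17.2, 79.3]), 80.7), (array([532.2, 245.4]), array([18.1, 79.8]), 76.9)] mid [519.45 175.9 ] -100.39550427208538
scene base (array([512.5, 181.5]), array([191.6, 115.4]), 79.5)
[(array([524.5, 253.8]), array([21.7, 91.2]), 80.4), (array([497.2, 115.5]), array([21.5, 88.1]), 82.4)] mid [510.85 184.65] 78.83354580581728
[[ 0.6046 -0.3027  0.019 ]
 [ 0.5778 -0.2881  0.019 ]
 [ 0.5183 -0.3796  0.019 ]
 [ 0.5497 -0.4017  0.019 ]] (array([ 560.4, -343. ]), array([113.2,  38.2]), 61.0)
jar [[ 0.717 -0.116  0.083]]
cup [[ 0.437 -0.126  0.091]]
block [[ 0.585 -0.12   0.048]]
```

Careful with the scale: shifts go in shares of 75 cm and turns go in shares of 180 degrees. That gives: 0.35 m is 0.4667, 0.25 m is 0.3333, -0.59 rad is -0.1878.

creep_tool:
  increments:
    - [[0.0667,0,0,0,0,-0.0255],[0.1333,0,0,0,0,-0.0509],[0.2,-0.0133,0,0,0,-0.0764],[0.2667,-0.0133,0.0133,0,0,-0.1082],[0.3333,-0.02,0.0267,0,0,-0.1401],[0.4,-0.0253,0.04,0,0,-0.1655],[0.4533,-0.0253,0.0667,0,0,-0.1878],[0.4667,-0.0253,0.0667,0,0,-0.1878]]
  finger_gap: 0.085
  clamp_n: 20

```text
clock: 1.1
tcp_pos: [0.5606, -0.3417, 0.2005]
orientation: [-0.002, 0.865, 0.502, -0.001]
wrist_force: [-0.6, 0.6, 0.9]
finger_gap: 0.0848
grip_force: 0.0
```

```bash
python3 - <<'E'
from workcell import env, eyes
import cv2,pickle
c=eyes.read_camera("wrist");t=eyes.read_camera("top");s=eyes.read_camera("scene");pickle.dump((c,t,s),open("c1.pkl","wb"))
cv2.imwrite("pics/w1.png",c["image"][:,:,::-1]);print(c["K"],c["R"],c["t"])
s=env.get_state();print(s["tcp_pos"],s["orientation"],s["joint_pos"],s["clock"])
E
```

```text
[[325.1922621    0.         272.03011687]
 [  0.         325.1922621  207.91862405]
 [  0.           0.           1.        ]] [[ 0.86799521 -0.49655244 -0.00447035]
 [-0.47881098 -0.83930072  0.2575157 ]
 [-0.13162201 -0.22138194 -0.96626377]] [-0.65551681 -0.0374197   0.32551538]
[ 0.55945445 -0.34416576  0.20330162] [-1.36724342e-04  8.65930525e-01  5.00164168e-01 -3.35758611e-04] [-6.73381443e-01  4.91302154e-01  1.90146356e-01  1.27014021e+00
 -5.25381954e-04  1.42063456e+00] 1.25
```

View pics/w1.png

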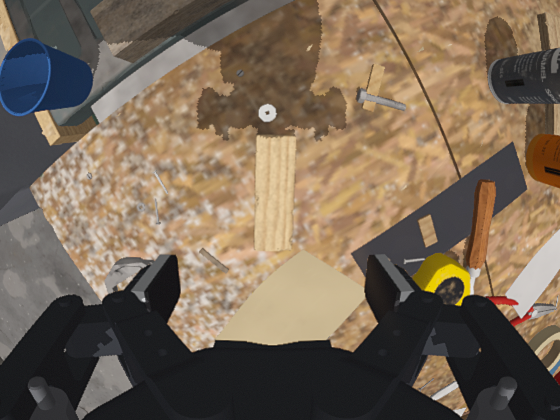

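The wrist view shows the offcut's top, with corners near (257,136), (296,136), (290,249) and (255,249). It is aligned with the fingers. I'll extract it by mask and cast fisheye rays.

```bash
cat >> h.py <<'E'
def fray(c,p,z):
    "equidistant fisheye pixels onto plane z"
    K=c["K"];u=(np.atleast_2d(p).astype(float)-K[:2,2])/K[0,0]
    th=np.linalg.norm(u,axis=1)+1e-12
    d=np.c_[u*(np.sin(th)/th)[:,None],np.cos(th)]@c["R"]
    o=-c["R"].T@c["t"]
    return o+d*((z-o[2])/d[:,2])[:,None]
def rect(P):
    c,s,a=cv2.minAreaRect((P[:,:2]*1000).astype(np.float32))
    return np.round(c,1),np.round(s,1),round(a,1)
E
python3 - <<'E'
import pickle,cv2,numpy as np
from h import *
w=pickle.load(open("c1.pkl","rb"))[0]
P=fray(w,[[257,136],[296,136],[290.5,249.5],[255,249.5]],.019)
print(P.round(4),rect(P))
I=w["image"];h=cv2.cvtColor(I,cv2.COLOR_RGB2HSV)
print(h[150:240:30,262:285:10].reshape(-1,3).tolist(),h[190,[240,246,305,312]].tolist())
m=np.zeros(h.shape[:2],np.uint8);m[128:258,245:308]=((h[...,2]>165)&(h[...,0]>12)&(h[...,0]<22)&(h[...,1]<120))[128:258,245:308]
m=cv2.morphologyEx(m,cv2.MORPH_OPEN,np.ones((7,7)))
cs,_=cv2.findContours(m,0,1);q=max(cs,key=cv2.contourArea)[:,0]
print(q.min(0),q.max(0),rect(fray(w,q,.019)))
E
```

```text
[[ 0.5748 -0.2876  0.019 ]
 [ 0.6061 -0.3054  0.019 ]
 [ 0.5474 -0.4007  0.019 ]
 [ 0.5165 -0.3831  0.019 ]] (array([ 561.3, -344.2]), array([113.,  36.]), 58.6)
[[19, 80, 217], [19, 78, 225], [19, 78, 222], [19, 79, 224], [19, 76, 229], [19, 77, 225], [19, 82, 222], [19, 77, 224], [19, 76, 227]] [[13, 89, 197], [14, 88, 197], [13, 94, 192], [17, 70, 207]]
[245 129] [307 257] (array([ 562.1, -345.7]), array([126.8,  62.8]), 60.3)
```

In the tool's units: 0.177 m is 0.236, 0.17 m is 0.2267, 0.026 rad is 0.0083.

creep_tool:
  increments:
    - [[0.0013,0.002,0.04,0,0,0.0083],[0.0013,0.002,0.0933,0,0,0.0083],[0.0013,0.002,0.1467,0,0,0.0083],[0.0013,0.002,0.1867,0,0,0.0083],[0.0013,0.002,0.2133,0,0,0.0083],[0.0013,0.002,0.2267,0,0,0.0083],[0.0013,0.002,0.236,0,0,0.0083],[0.0013,0.002,0.236,0,0,0.0083]]
  finger_gap: 0.085
  clamp_n: 20

```text
clock: 2.25
tcp_pos: [0.5614, -0.3445, 0.0268]
orientation: [0.0, 0.872, 0.489, 0.0]
wrist_force: [-0.5, 0.1, -0.9]
finger_gap: 0.0848
grip_force: 0.0
```

creep_tool:
  increments:
    - [[0,0,0,0,0,0],[0,0,0,0,0,0],[0,0,0,0,0,0],[0,0,0,0,0,0]]
  finger_gap: 0.034
  clamp_n: 20

```text
clock: 2.75
tcp_pos: [0.5619, -0.3442, 0.027]
orientation: [0.001, 0.872, 0.489, 0.0]
wrist_force: [-0.6, 0.1, 3.9]
finger_gap: 0.0371
grip_force: 20.6
```

In the tool's units: -0.18 m is -0.24, -0.17 m is -0.2267.

creep_tool:
  increments:
    - [[0,0,-0.0067,0,0,0],[0,0,-0.0267,0,0,0],[0,0,-0.0667,0,0,0],[0,0,-0.1133,0,0,0],[0,0,-0.16,0,0,0],[0,0,-0.2,0,0,0],[0,0,-0.2267,0,0,0],[0,0,-0.24,0,0,0]]
  clamp_n: 20

```text
clock: 3.75
tcp_pos: [0.5619, -0.3443, 0.2087]
orientation: [0.001, 0.872, 0.489, 0.0]
wrist_force: [-0.1, -0.7, -0.3]
finger_gap: 0.0377
grip_force: 20.2
```

```bash
python3 - <<'E'
from workcell import env, eyes
import cv2,pickle
c=eyes.read_camera("wrist");pickle.dump(c,open("c2.pkl","wb"))
cv2.imwrite("pics/w2.png",c["image"][:,:,::-1])
s=env.get_state();print(s["tcp_pos"],s["orientation"],s["grip_force"],s["finger_gap"])
E
```

```text
[ 0.56211441 -0.3444782   0.20925658] [1.67337444e-03 8.72303188e-01 4.88962081e-01 6.56786501e-04] 20.213601887226105 0.03747666761408493
```

View pics/w2.png

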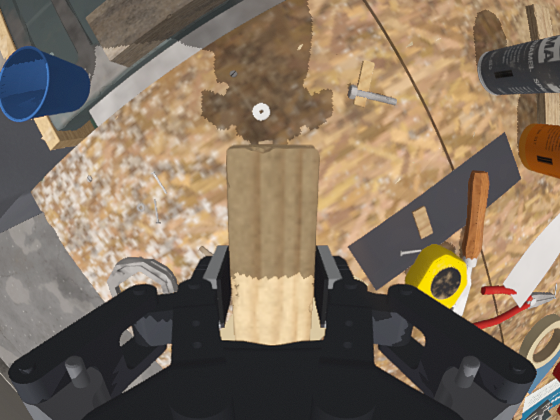

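The offcut is held, level and centred between the pads, with its far edge at about row 148, columns 227–320. Now I'll carry it over the block and stop short of the nest to look.

In the tool's units: 0.3 m is 0.4, 0.285 m is 0.38, -0.37 rad is -0.1178.

creep_tool:
  increments:
    - [[0.02,-0.0147,0,0,0,-0.0064],[0.0693,-0.0507,0,0,0,-0.0191],[0.1333,-0.0973,0,0,0,-0.0382],[0.1973,-0.144,0,0,0,-0.0573],[0.2613,-0.1907,0,0,0,-0.0764],[0.3253,-0.2373,0,0,0,-0.0955],[0.38,-0.2773,0,0,0,-0.1114],[0.4,-0.292,0,0,0,-0.1178]]
  clamp_n: 20

```text
clock: 4.8
tcp_pos: [0.529, 0.0297, 0.2052]
orientation: [-0.001, 0.766, 0.643, -0.001]
wrist_force: [-0.2, -1.0, -1.4]
finger_gap: 0.0379
grip_force: 20.3
```

creep_tool:
  increments:
    - [[0,0,0,0,0,0],[0,0,0,0,0,0]]
  clamp_n: 20

```text
clock: 5.05
tcp_pos: [0.5311, 0.0255, 0.2059]
orientation: [0.0, 0.768, 0.641, -0.0]
wrist_force: [0.4, 0.4, -0.3]
finger_gap: 0.0373
grip_force: 20.3
```

```bash
python3 - <<'E'
from workcell import env, eyes
import cv2,pickle
c=eyes.read_camera("wrist");t=eyes.read_camera("top");q=eyes.read_camera("scene")
s=env.get_state();pickle.dump((c,t,q,s),open("c3.pkl","wb"))
cv2.imwrite("pics/w3.png",c["image"][:,:,::-1])
print(s["tcp_pos"],s["orientation"],s["grip_force"],s["finger_gap"],s["joint_pos"])
E
```

```text
[0.53138928 0.02496817 0.2060818 ] [ 2.65809254e-05  7.68153260e-01  6.40265996e-01 -1.53024092e-04] 20.254323184490204 0.03754439419881071 [-1.03867859e-01  2.49264313e-01 -1.57355411e-01  1.16435202e+00
 -2.56358082e-04  1.64803581e+00]
```

View pics/w3.png

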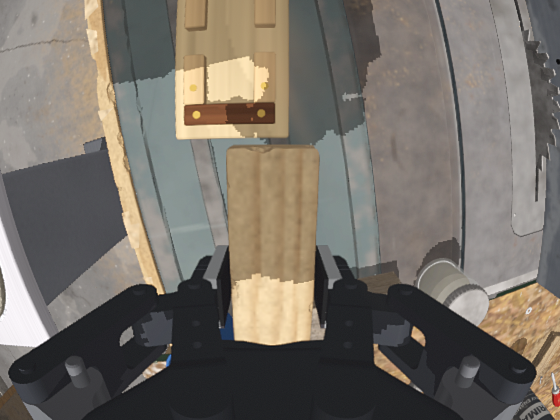

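The near end of the nest is at the top of the picture: base corners about (176,137) and (288,137), dark rail top at rows 103–124, columns 184–275. I'll cast these and cross-check the nest in the top and scene views.

```bash
python3 - <<'E'
import pickle,cv2,numpy as np
from h import *
w,t,sc,s=pickle.load(open("c3.pkl","rb"))
q=s["orientation"];a=2*np.arctan2(q[2],q[1]);print("tool x deg",np.degrees(a))
def show(n,p,z):
    P=fray(w,p,z)[:,:2];print(n,P.round(4).tolist(),"len",np.linalg.norm(P[0]-P[1]).round(4));return P
B=show("base near",[[176,137.5],[289,137.5]],.012)
v=B[0]-B[1];v/=np.linalg.norm(v);y=np.array([v[1],-v[0]]) # along nest
if y[1]<0:y=-y
print("edge->long axis deg",np.degrees(np.arctan2(*y[::-1])),"centre",B.mean(0)+y*.095)
h=cv2.cvtColor(w["image"],cv2.COLOR_RGB2HSV);m=np.zeros(h.shape[:2],np.uint8)
m[90:135,170:295]=((h[...,2]<150)&(h[...,1]>120))[90:135,170:295];m=cv2.morphologyEx(m,cv2.MORPH_OPEN,np.ones((3,3)))
c=max(cv2.findContours(m,0,1)[0],key=cv2.contourArea)[:,0];print("rail",c.min(0),c.max(0),rect(fray(w,c,.027)))
for x in(0,):L=show("left/right at row 20",[[177,20],[290,20]],.012);print("mid",L.mean(0),"axis from mids",np.degrees(np.arctan2(*(L.mean(0)-B.mean(0))[::-1])))
# offcut in hand: far end corners at top face
E_=show("offcut far end",[[227,149],[320,149]],s["tcp_pos"][2]-.008)
R=np.array([[np.cos(a),np.sin(a)],[np.sin(a),-np.cos(a)]]).T
print("in tool xy",((E_-s["tcp_pos"][:2])@R.T).round(4))
# bottom-left/right offcut side corners nearer to fingers
F=show("offcut side",[[229,250],[316,250]],s["tcp_pos"][2]-.008);print(((F-s["tcp_pos"][:2])@R.T).round(4))
# two-view: triangulate dark-rail screw heads? use base outlines in scene at base-top corners
I=sc["image"]
# rails visible screws: print scene nest corner rays
p=np.array([[272,315],[27,427],[100,551],[352,418]])/4.+[0,-290/4.];p=p+[208,215]-.5
P=ray(sc,p,.012);print("scene corners",P.round(4)[:,:2].tolist(),P.mean(0))
p=np.array([[474,37],[445,192],[712,242],[740,82]],float);p=(p-[405,0])/4+[175,197]-.5
P=ray(t,p,.012);print("top corners",P.round(4)[:,:2].tolist(),P.mean(0))
E
```

```text
tool x deg 79.62331510528291
base near [[0.4476, 0.0953], [0.5567, 0.0735]] len 0.1113
edge->long axis deg 78.69830454852308 centre [0.52079268 0.17754788]
rail [184 103] [274 124] (array([505.5, 106.6]), array([19. , 83.9]), 79.0)
left/right at row 20 [[0.47, 0.2138], [0.5786, 0.1886]] len 0.1116
mid [0.52429561 0.20123809] axis from mids 79.2801612484395
offcut far end [[0.5239, 0.0835], [0.5602, 0.0769]] len 0.0369
in tool xy [[ 0.0562 -0.0179]
 [ 0.0563  0.019 ]]
offcut side [[0.5157, 0.0414], [0.5524, 0.0347]] len 0.0373
[[ 0.0133 -0.0184]
 [ 0.0134  0.0189]]
scene corners [[0.5499, 0.0778], [0.5843, 0.2619], [0.4756, 0.285], [0.4481, 0.0958]] [0.51450295 0.18013505 0.012     ]
top corners [[0.5909, 0.2591], [0.4827, 0.2774], [0.4478, 0.0921], [0.5587, 0.0729]] [0.52004077 0.1753821  0.012     ]
```

In the tool's units: 0.1475 m is 0.1967, -0.039 m is -0.052.

creep_tool:
  increments:
    - [[0.02,-0.0053,0,0,0,0],[0.0667,-0.0173,0,0,0,0],[0.12,-0.032,0,0,0,0],[0.1667,-0.044,0,0,0,0],[0.1907,-0.0507,0.0133,0,0,0],[0.1967,-0.052,0.0467,0,0,0],[0.1967,-0.052,0.0867,0,0,0],[0.1967,-0.052,0.1067,0,0,0]]
  clamp_n: 20

```text
clock: 6.2
tcp_pos: [0.5178, 0.1779, 0.124]
orientation: [-0.001, 0.768, 0.641, -0.001]
wrist_force: [-0.3, -0.5, -0.4]
finger_gap: 0.0374
grip_force: 20.3
```

creep_tool:
  increments:
    - [[0,0,0.02,0,0,0],[0,0,0.04,0,0,0],[0,0,0.0573,0,0,0],[0,0,0.0693,0,0,0],[0,0,0.0693,0,0,0],[0,0,0.0693,0,0,0],[0,0,0.0693,0,0,0]]
  clamp_n: 20

```text
clock: 7.08
tcp_pos: [0.5196, 0.1784, 0.0749]
orientation: [0.0, 0.767, 0.641, 0.0]
wrist_force: [-0.2, -0.1, -1.1]
finger_gap: 0.0373
grip_force: 20.3
```

```bash
python3 - <<'E'
from workcell import env, eyes
import cv2,pickle,numpy as np
c=eyes.read_camera("wrist");t=eyes.read_camera("top");q=eyes.read_camera("scene")
s=env.get_state();pickle.dump((c,t,q,s),open("c4.pkl","wb"))
print(s["tcp_pos"],s["orientation"],s["grip_force"],s["finger_gap"])
b=cv2.resize(q["image"][195:295,200:310],None,fx=4,fy=4)
cv2.imwrite("pics/w4.png",np.hstack([cv2.resize(c["image"],(533,400)),b[:,:267]])[:,:,::-1])
cv2.imwrite("pics/w4.png",c["image"][:,:,::-1])
k=cv2.resize(t["image"][190:275,165:275],None,fx=3.6,fy=3.6)
o=np.zeros((410,850,3),np.uint8);o[:400,:440]=b;o[:k.shape[0],445:445+k.shape[1]]=k
cv2.imwrite("pics/st4.png",o[:,:800,::-1])
E
```

```text
[0.5193992  0.17835834 0.07467479] [2.44366888e-04 7.67465525e-01 6.41090095e-01 3.13093463e-04] 20.255365669727325 0.03788476054814376
```

View pics/w4.png

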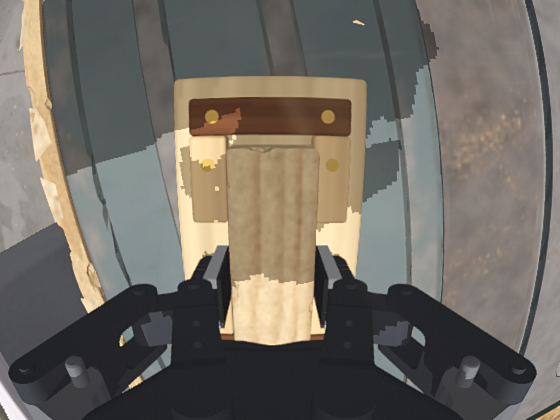

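View pics/st4.png

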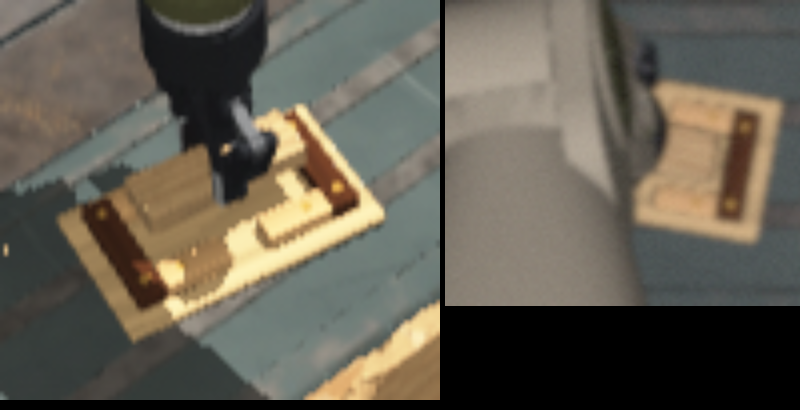

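The wrist view shows the offcut between the rails: far base edge at row 78, columns 174–367; dark rail at (189–352, 98–136); offcut end at (227–320, 149). The scene view shows it hovering clear of the nest. I'll check the centring from this close view.

```bash
python3 - <<'E'
import pickle,numpy as np
from h import *
w,t,sc,s=pickle.load(open("c4.pkl","rb"))
q=s["orientation"];a=2*np.arctan2(q[2],q[1])
R=np.array([[np.cos(a),np.sin(a)],[np.sin(a),-np.cos(a)]]);tc=s["tcp_pos"]
def T(n,p,z):
    P=(fray(w,p,z)[:,:2]-tc[:2])@R.T*1000;print(n,P.round(1).tolist(),"mean",P.mean(0).round(1));return P
print("tool x deg",np.degrees(a))
T("base far",[[175,78],[366,79]],.012);T("base sides row200",[[179.5,200],[362,200]],.012)
T("rail outer",[[189,98],[352,99]],.027);T("rail inner",[[190,135],[350,136.5]],.027)
T("light rails inner/outer? row200",[[192,200],[348,200]],.027)
T("offcut end",[[227,149],[320,149]],tc[2]-.008)
print("tilt: tool z",  2*(q[1]*q[3]+q[0]*q[2]),2*(q[2]*q[3]-q[0]*q[1]))
E
```

```text
tool x deg 79.7463139881018
base far [[93.7, -54.7], [93.0, 54.3]] mean [93.4 -0.2]
base sides row200 [[21.8, -54.5], [21.8, 54.3]] mean [21.8 -0.1]
rail outer [[80.2, -42.6], [79.6, 42.3]] mean [79.9 -0.1]
rail inner [[60.5, -42.4], [59.7, 41.6]] mean [60.1 -0.4]
light rails inner/outer? row200 [[25.4, -42.8], [25.4, 42.0]] mean [25.4 -0.4]
offcut end [[55.8, -17.3], [55.8, 19.7]] mean [55.8  1.2]
tilt: tool z 0.0007938992598754268 2.6355911760810448e-05
```

Within about 1.5 mm: x matches and y is about 1.3 mm off. One small trim, then let it settle.

In the tool's units: -0.0013 m is -0.0017, -0.001 m is -0.0013.

creep_tool:
  increments:
    - [[0,-0.0013,0,0,0,0],[0,-0.0017,0,0,0,0],[0,-0.0017,0,0,0,0],[0,-0.0017,0,0,0,0],[0,-0.0017,0,0,0,0]]
  clamp_n: 20

```text
clock: 7.85
tcp_pos: [0.5179, 0.1785, 0.0742]
orientation: [0.0, 0.767, 0.641, -0.0]
wrist_force: [-0.5, -0.5, -1.6]
finger_gap: 0.0377
grip_force: 20.3
```

```bash
python3 -c "
from workcell import env, eyes
print(env.hand_in())"
```

```text
the job is handed in; nothing more can be done
None
```

I handed the job in at about 8 s with the offcut still held at about 20 N per finger, level and hovering about 2 cm above the nest, turned with the recess and centred on it to within about 1–2 mm by my last camera measurement (taken before a final 1.3 mm sideways trim that I didn't re-photograph); I saw no contact with the nest or anything else.

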